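# Build up two shafts on the repair bench

## Task

Put the five loose drive parts onto the two upright shafts in order. On the shaft with the round base thread the square bearing plate first, then the toothed gear on it, then the spacer tube on top; on the shaft with the square base thread the grooved pulley first, then the hexagonal collar on top. Each part must lie flat, fully down on what is beneath it, and be let go.

Things in the scene. Friction and masses are not known exactly. Their poses are not given: they have to be found in the camera images.
- round_stand: Holding stand, fixed to the bench: round dark wooden base 84 mm wide, 12 mm high, with an upright steel shaft 16 mm thick at its centre. The shaft's top is 70 mm above the bench (58 mm above the base); its last 8 mm taper to 6 mm wide. Origin: centre of the base's underside on the bench, z up along the shaft.
- square_stand: Holding stand, fixed to the bench: square dark wooden base 80 x 80 mm, 12 mm high, with an upright steel shaft 16 mm thick at its centre. The shaft's top is 54 mm above the bench (42 mm above the base); its last 8 mm taper to 6 mm wide. Origin: centre of the base's underside on the bench, z up along the shaft; x and y along the base's sides.
- plate: Bearing plate: loose square aluminium plate 52 x 52 mm, 12 mm thick, with four small dark screw marks at its corners, lying flat on the bench, 0.09 to 0.16 kg. Plain through bore 23 mm wide on its axis. Origin: centre of its underside, z up along the bore. x and y square to its sides.
- gear: Gear: loose steel disc with a toothed rim, 58 mm over its 24 teeth (2.5 mm deep), 14 mm thick, lying flat on the bench, 0.12 to 0.23 kg. Plain through bore 23 mm wide on its axis. Origin: centre of its underside, z up along the bore.
- tube: Spacer tube: loose short steel tube, 32 mm outside, 24 mm tall, standing on end on the bench, 0.05 to 0.1 kg. Plain through bore 23 mm wide on its axis. Origin: centre of its underside, z up along the bore.
- pulley: Pulley: loose aluminium wheel 58 mm across, 20 mm thick, with a plain rim and a groove round its side (two rims 6 mm thick, a 44 mm core between), lying flat on the bench, 0.07 to 0.13 kg. Plain through bore 23 mm wide on its axis. Origin: centre of its underside, z up along the bore.
- hex_collar: Hexagonal collar: loose steel hexagon, 40 mm across flats, 14 mm thick, lying flat on the bench, 0.07 to 0.13 kg. Through bore along its axis, hexagonal too, 23 mm across flats. Origin: centre of its underside, z up along the bore; y points square to one flat, so flats face every 60 degrees from there.
Mind the look-alikes: they are no part of the job. What is shaped like the square_stand but orange or turquoise is not meant.

How it is judged:
By the outcome, as a careful person would: the job done as asked, in the order asked, and still so for the second after the job is handed in, with the robot touching nothing.
It also fails if it takes over 106 s, if anything falls off the work surface, if the arm or the gripper's body presses on something with over 40 N, if the wrist force passes 120 N, or if a joint passes its speed limit or range.

## Robot

A 7-joint arm with a two-finger parallel gripper is mounted at the origin on the work surface. World frame = base frame: x ahead of the robot, y to its left, z up, the work surface at z = 0. Lengths are in m, angles in rad, forces in N, time in s.
With the tool pointing down it reaches from about 0.425 to 1.025 m from the base axis. Payload 9.4 kg.
Tool frame: the origin (TCP) lies between the finger pads; the fingertips stand 19 mm ahead of it and the grasp point (between the pads) is the TCP (ctrl.tips_ahead is the distance from the TCP to the fingertips, in m); z points along the fingers, y is the line along which they close (so a half turn about z gives the same grasp; the last joint's range is limited). The gripper opens to 85 mm and grips with 20 to 120 N. Pads are 22 mm wide; open, the fingers measure 114 mm over their backs; the gripper's body (76 mm by 85 mm) begins 54 mm behind the grasp point. The pads swing forward as they close: fully open they stand 13 mm farther back than shut.
Start: joints at [1.065, 0.599, -0.003, 1.599, 0.002, 0.943, -0.08], TCP at [0.301, -0.659, 0.25] pointing down, gripper open.
Joint ranges: [-2.57, 2.57], [-0.35, 1.97], [-1.29, 1.29], [0.11, 2.56], [-1.05, 4.19], [0.11, 1.86], [-2.63, 2.63]. Speed limits (rad/s): [2.22, 2.22, 3.01, 3.01, 3.14, 3.14, 3.14].

## Interface

Orientations are given as a unit quaternion [w, x, y, z].
In Python, from plant import ctrl gives the robot as it stands. The module is installed in compiled form; this text tells all that it offers.
- The arm moves only by the tool carry_out, never from a script. Its argument "commands" is a list of rows, each a list of 3 entries, a list of its own where there are three numbers: the shift along the tool's x, y, z scaled (see below), then the turn about the tool's z scaled (see below), then the opening, from 0 (shut) to 1 (fully open). In form: [[[tx, ty, tz], spin, jaw], ...]. A call has 1 to 5 rows; each row shifts and turns the commanded pose from where the row before left it, along the tool's axes as they then stand; what a row does not reach is not made up. The controller multiplies each number of a shift by 25 mm and each number of a turn by 10 degrees. A row lasts 1/8 s, in which the tool goes at most 62.5 mm and 10.7 degrees, less where a joint would pass 70% of its speed; a pose out of reach is approached as far as the arm can. A call with a number of a shift or a turn outside -1 to 1 is refused whole. A call with a gripper value outside its range is refused whole. The fingers move at their own pace and stop on an object; "squeeze" is the grip in N (left out, the last holds). Time passes only in rows, so rows that do not move let the fingers close. It gives the time, the measured TCP pose, the force, the opening and the grip force at its end, in the units of the state.
- ctrl.sense(): the state, without advancing time (a new reading comes with each control period).
- ctrl.get_image(name): name is "scene" or "top"; returns the picture (384x512x3 uint8, blue, green, red); there is no depth.
- ctrl.calibration(name): a dict with "fx", "fy", "cx", "cy" (pixels), "xyz" and "rotation" of the camera in the world. Camera axes: x right, y down, z forward; pixel columns grow to the right and rows downward; lengths in m; the calibration is good to about 2 mm. A picture is of the moment at which its call begins. calibration takes no time and is no camera call.
- ctrl.sign_off(): hands the job in; it is judged then, once.
Trained networks look in the newest picture that a camera, given by its name, has taken for a name from the list of things; names that differ only in an ending like _2 or _b are one class to them, and where a whole thing is asked for, a point or a joint stands for the part that bears it (a point fixed in the world has none). Each returns a list of dicts, best first, with "confidence" (0 to 1); they miss things now and then, are a little off and sometimes report something else, mostly with a low value. They report only what shows in the picture. A call takes as long as a camera call. They do not tell look-alikes from the thing itself.
- ctrl.find_in(camera, thing): "pixel" ([column, row] in pixels, amid what is visible of it).
- ctrl.masks_of(camera, thing): "mask" (384x512 bool, what is visible of it) and "pixel" ([column, row] in pixels, amid what is visible of it).
The state is a dict: "t": time; "joint_positions": joint angles; "qd": joint speeds; "effort": joint torques, N m; "eef_pos": TCP position; "tool_rot": TCP orientation; "wrist_force": force on the tool from outside, world axes, zero at the start; "wrist_torque": the same for the moment, N m; "width": finger opening in m; "finger_force": force on a finger pad.
Only numpy, scipy, OpenCV 4.12 (cv2) and the standard library are available. Lean on these libraries where they do the work, as an engineer would, in place of code of your own. Each camera call takes 0.05 s, during which the arm holds its last target. There are 200 camera calls.

## Working session

There is one attempt and no reset: what is moved stays moved. The work goes in short steps, Python scripts to look and compute and a tool call to move; the robot and the scene stay as the last step left them, time stands still between calls to the robot, and variables do not carry over. Pictures are saved under pics/ and viewed, at most 14 in all, crops included, and the job is handed in when it is done.

Besides the shell and the picture viewer there is one more tool, called after ">>>" as name(argument=value, ...), one argument or row to a line, values as JSON. carry_out: Moves the arm, as the interface text tells. Its arguments: {"type":"object","properties":{"commands":{"type":"array","items":{"type":"array"}},"squeeze":{"type":"number"}},"required":["commands"]}

```bash
mkdir -p pics
cat > h.py <<'E'
import numpy as np, cv2
from plant import ctrl
def ray(cam,px):
    c=ctrl.calibration(cam);d=np.array([(px[0]-c['cx'])/c['fx'],(px[1]-c['cy'])/c['fy'],1])
    return np.array(c['xyz']),np.array(c['rotation'])@d
def at(cam,px,z):
    o,d=ray(cam,px);return o+d*(z-o[2])/d[2]
def proj(cam,p):
    c=ctrl.calibration(cam);q=np.array(c['rotation']).T@(np.array(p)-np.array(c['xyz']));return np.array([q[0]/q[2]*c['fx']+c['cx'],q[1]/q[2]*c['fy']+c['cy']])
E
python3 - <<'E'
from h import *
print({k:np.round(v,3).tolist() for k,v in ctrl.sense().items()})
for c in('top','scene'):
    k=ctrl.calibration(c);print(c,k)
    cv2.imwrite(f'pics/{c}0.png',ctrl.get_image(c))
H=dict(round_stand=.012,square_stand=.012,plate=.012,gear=.014,tube=.024,pulley=.02,hex_collar=.014)
for n,h in H.items():
    for c in('top','scene'):
        for r in ctrl.masks_of(c,n)[:4]:
            print(n,c,round(r['confidence'],2),np.round(r['pixel'],1),r['mask'].sum(),np.round(at(c,r['pixel'],h),3)[:2])
E
```

```text
{'t': 0.0, 'joint_positions': [1.065, 0.6, -0.003, 1.6, 0.002, 0.943, -0.08], 'qd': [0.001, -0.001, 0.001, -0.0, 0.002, -0.001, 0.0], 'effort': [-0.001, -77.647, 1.564, -25.801, 0.012, 0.009, 0.0], 'eef_pos': [0.301, -0.659, 0.249], 'tool_rot': [-0.001, 0.977, 0.213, -0.0], 'wrist_force': [-0.271, -0.328, 0.51], 'wrist_torque': [-0.014, 0.013, 0.028], 'finger_force': 0.0, 'width': 0.085}
top {'fx': 412.34026392582797, 'fy': 412.34026392582797, 'cx': 260.3771582508753, 'cy': 196.27829816211616, 'xyz': array([ 0.3658804 , -0.0394479 ,  1.33400203]), 'rotation': array([ 0.03666895, -0.70134263,  0.71046387, -0.04488879])}
scene {'fx': 410.8683673765911, 'fy': 410.8683673765911, 'cx': 252.50132008616356, 'cy': 194.56910732248292, 'xyz': array([ 1.18385301, -0.13550857,  0.85515581]), 'rotation': array([-0.25388347,  0.70105396,  0.62295539, -0.23662863])}Traceback (most recent call last):
  File "<stdin>", line 10, in <module>
  File "h.py", line 7, in at
    o,d=ray(cam,px);return o+d*(z-o[2])/d[2]
        ~~~^^^^^^^^
  File "h.py", line 5, in ray
    return np.array(c['xyz']),np.array(c['rotation'])@d
                              ~~~~~~~~~~~~~~~~~~~~~~~^~
ValueError: matmul: Input operand 1 has a mismatch in its core dimension 0, with gufunc signature (n?,k),(k,m?)->(n?,m?) (size 3 is different from 4)
```

View pics/top0.png

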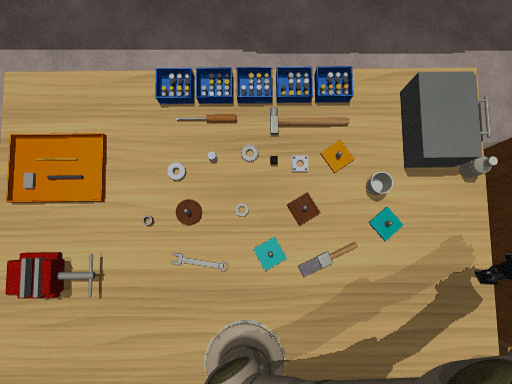

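View pics/scene0.png

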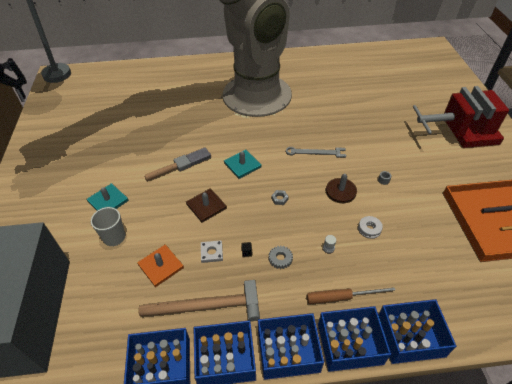

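Top picture: round stand (188,212), dark square stand (303,209), plate (300,164), gear (249,153), hex (242,210), pulley (176,171). The tube is either (148,221) or (211,156). The rotation is a quaternion, so I'll fix the helper.

```bash
cat > h.py <<'E'
import numpy as np, cv2
from scipy.spatial.transform import Rotation as R
from plant import ctrl
def cal(cam):
    c=ctrl.calibration(cam);return c,np.array(c['xyz']),R.from_quat(c['rotation'],scalar_first=True).as_matrix()
def at(cam,px,z):
    c,o,M=cal(cam);d=M@np.array([(px[0]-c['cx'])/c['fx'],(px[1]-c['cy'])/c['fy'],1])
    return o+d*(z-o[2])/d[2]
def proj(cam,p):
    c,o,M=cal(cam);q=(np.atleast_2d(p)-o)@M;return np.c_[q[:,0]/q[:,2]*c['fx']+c['cx'],q[:,1]/q[:,2]*c['fy']+c['cy']]
E
python3 - <<'E'
from h import *
H=dict(round_stand=.012,square_stand=.012,plate=.012,gear=.014,tube=.024,pulley=.02,hex_collar=.014)
for c in('top','scene'):
    im=ctrl.get_image(c)
    for n,h in H.items():
        for r in ctrl.masks_of(c,n)[:4]:
            m=r['mask'].astype(np.uint8)
            print(n,c,round(r['confidence'],2),np.round(r['pixel'],1),m.sum(),np.round(at(c,r['pixel'],h/2),3)[:2],[round(x,1) for x in cv2.minAreaRect(cv2.findNonZero(m))[1]])
    if c=='top': cv2.imwrite('pics/topz.png',cv2.resize(im[130:280,130:330],None,fx=4,fy=4,interpolation=cv2.INTER_CUBIC))
    else: cv2.imwrite('pics/scz.png',cv2.resize(im[130:280,180:400],None,fx=3.6,fy=3.6,interpolation=cv2.INTER_CUBIC))
E
```

```text
round_stand top 0.81 [186.8 211.4] 549 [0.474 0.182] [25.0, 26.0]
square_stand top 0.9 [302.2 207.4] 621 [ 0.482 -0.191] [24.9, 25.0]
square_stand top 0.83 [384.2 225.1] 639 [ 0.421 -0.454] [26.9, 24.7]
square_stand top 0.62 [268.6 252.5] 651 [ 0.339 -0.08 ] [26.3, 25.6]
square_stand top 0.58 [335.1 154.1] 596 [ 0.656 -0.304] [24.7, 24.7]
gear top 0.65 [247.5 150.2] 225 [ 0.672 -0.016] [17.0, 17.0]
tube top 0.55 [149.5 220.1] 91 [0.447 0.3  ] [9.0, 11.0]
pulley top 0.66 [173.9 167.7] 279 [0.616 0.224] [18.0, 18.0]
round_stand scene 0.91 [341.5 190.9] 632 [0.476 0.176] [29.5, 26.1]
square_stand scene 0.98 [204.9 202.4] 809 [ 0.47  -0.197] [31.6, 29.4]
square_stand scene 0.83 [107.9 197.4] 656 [ 0.42  -0.459] [25.6, 33.2]
square_stand scene 0.66 [159.7 264.8] 1073 [ 0.65  -0.311] [32.2, 35.8]
square_stand scene 0.62 [245.8 163.8] 607 [ 0.339 -0.073] [23.5, 30.3]
plate scene 0.91 [210.4 254. ] 396 [ 0.635 -0.19 ] [21.0, 21.0]
gear scene 0.64 [282.7 257. ] 424 [ 0.665 -0.017] [21.0, 23.0]
tube scene 0.71 [381.4 181. ] 131 [0.459 0.291] [11.2, 12.5]
pulley scene 0.61 [368.3 227.3] 426 [0.607 0.21 ] [23.4, 21.8]
hex_collar scene 0.72 [277.3 199.6] 195 [ 0.486 -0.003] [14.8, 14.8]
```

View pics/topz.png

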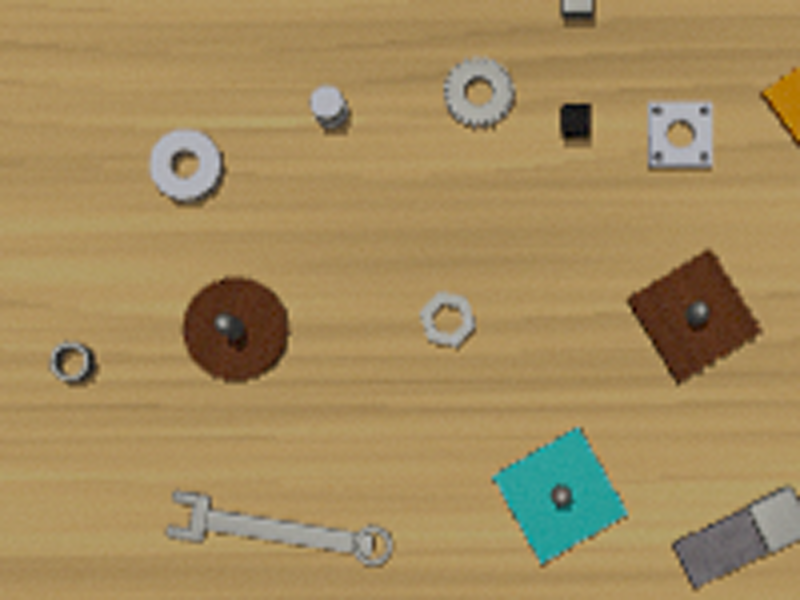

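View pics/scz.png

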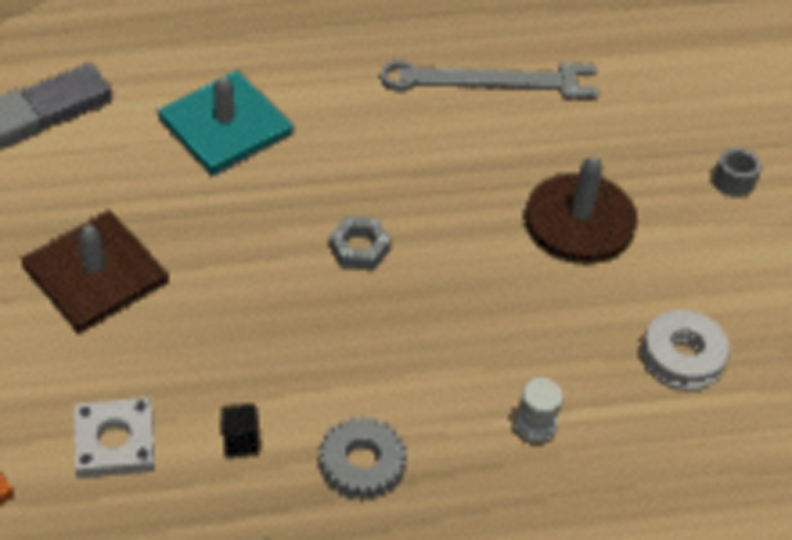

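The pictures agree. The tube is at top pixel (148,220) and scene (385,178); the white cylinder is a decoy. Next I refine the positions by matching silhouettes in both cameras.

```bash
cat > fit.py <<'E'
from h import *
from scipy.optimize import least_squares
def shape(n):
    a=np.linspace(0,2*np.pi,48,endpoint=False)
    c=lambda r:np.c_[r*np.cos(a),r*np.sin(a)]
    sq=lambda s:np.array([[1,1],[1,-1],[-1,-1],[-1,1]])*s/2
    hx=np.array([[np.cos(k),np.sin(k)] for k in np.arange(6)*np.pi/3])*.02/np.cos(np.pi/6)
    return {'round_stand':(c(.042),.012),'square_stand':(sq(.08),.012),'plate':(sq(.052),.012),'gear':(c(.0285),.014),'tube':(c(.016),.024),'pulley':(c(.029),.02),'hex_collar':(hx,.014)}[n]
def seg(im,p0,dark,r=26):
    f=im.astype(float);B,G,Rr=f[...,0],f[...,1],f[...,2]
    m=(Rr/(G+1)>1.6) if dark else ((Rr-B)/(Rr+1)<.27)
    m=m.astype(np.uint8)
    y,x=np.mgrid[:im.shape[0],:im.shape[1]]
    m[(abs(x-p0[0])>r)|(abs(y-p0[1])>r)]=0
    if dark: m=cv2.morphologyEx(m,cv2.MORPH_CLOSE,np.ones((5,5),np.uint8))
    cs,_=cv2.findContours(m,cv2.RETR_EXTERNAL,cv2.CHAIN_APPROX_NONE)
    cs=[c for c in cs if cv2.contourArea(c)>30]
    if not cs:return None
    k=min(cs,key=lambda c:np.hypot(*(c.reshape(-1,2).mean(0)-p0)))
    o=np.zeros(im.shape[:2],np.uint8);cv2.drawContours(o,[k],-1,1,-1);return o
def model(cam,n,q,z0=0):
    s,h=shape(n);c,si=np.cos(q[2]),np.sin(q[2]);xy=s@np.array([[c,si],[-si,c]])+q[:2]
    P=np.vstack([np.c_[xy,np.full(len(xy),z)] for z in(z0,z0+h)])
    hull=cv2.convexHull(((proj(cam,P)+.5)*16*8).astype(np.int32))/16/8
    return hull.reshape(-1,2)
def mo(poly):
    M=cv2.moments((poly.astype(np.float32)).reshape(-1,1,2));return np.array([M['m10'],M['m01']])/M['m00'],M['m00']
def fit(im,cam,n,g,z0=0):
    s,h=shape(n);m=seg(im,proj(cam,[*g,z0+h/2])[0],'stand' in n)
    if m is None:return None
    ys,xs=np.nonzero(m);cen=np.array([xs.mean(),ys.mean()])+.5
    q=np.array([*g,0.])
    for _ in range(8):
        c,a=mo(model(cam,n,q,z0));e=cen-c
        zc=z0+h/2;q[:2]+=(at(cam,c+e,zc)-at(cam,c,zc))[:2]
    best=None
    if n in('plate','square_stand','hex_collar'):
        per={'hex_collar':60}.get(n,90);sc=[]
        for d in range(0,per,2):
            p=model(cam,n,[*q[:2],np.radians(d)],z0);o=np.zeros((384*8,512*8),np.uint8)
            cv2.fillPoly(o,[np.int32(p*8)],1);o=cv2.resize(o.astype(np.float32),(512,384),interpolation=cv2.INTER_AREA)
            sc.append(abs(o-m).sum())
        best=(np.argmin(sc)*2,per)
    return q[:2],m.sum(),mo(model(cam,n,q,z0))[1],best
E
python3 - <<'E'
from fit import *
print(ctrl.tips_ahead)
G=dict(round_stand=(.475,.18),square_stand=(.476,-.194),plate=(.635,-.19),gear=(.668,-.017),tube=(.453,.296),pulley=(.612,.217),hex_collar=(.486,-.003))
I={c:ctrl.get_image(c) for c in('top','scene')}
for n,g in G.items():
    for c in I:
        r=fit(I[c],c,n,g);print(n,c,r and (np.round(r[0],4),r[1],round(r[2]),r[3]))
# shaft tips as predicted
E
```

```text
0.019
round_stand top (array([0.4721, 0.1766]), np.uint64(500), 550, None)
round_stand scene (array([0.476 , 0.1733]), np.uint64(412), 654, None)
square_stand top (array([ 0.4784, -0.193 ]), np.uint64(571), 627, (np.int64(32), 90))
square_stand scene (array([ 0.4825, -0.1944]), np.uint64(525), 792, (np.int64(30), 90))
plate top (array([ 0.6279, -0.1855]), np.uint64(272), 265, (np.int64(0), 90))
plate scene (array([ 0.6263, -0.1869]), np.uint64(447), 448, (np.int64(0), 90))
gear top (array([ 0.6646, -0.0215]), np.uint64(241), 249, None)
gear scene (array([ 0.6631, -0.0228]), np.uint64(436), 452, None)
tube top (array([0.4472, 0.3061]), np.uint64(85), 99, None)
tube scene (array([0.4468, 0.304 ]), np.uint64(135), 150, None)
pulley top (array([0.6061, 0.2172]), np.uint64(269), 276, None)
pulley scene (array([0.6054, 0.215 ]), np.uint64(440), 455, None)
hex_collar top (array([0.4778, 0.0057]), np.uint64(143), 138, (np.int64(18), 60))
hex_collar scene (array([0.4769, 0.0043]), np.uint64(197), 199, (np.int64(20), 60))
```

Run:
```python
from fit import *
I={c:ctrl.get_image(c) for c in('top','scene')}
for n,g,zt in(('round_stand',(.473,.1755),.07),('square_stand',(.479,-.1935),.054)):
    for c in I:
        p=np.round(proj(c,[*g,.012])[0]).astype(int);im=I[c].astype(float)
        print(n,c,'base px',im[p[1]-3,p[0]+7],im[p[1]+6,p[0]-4],'wood',im[p[1],p[0]+24])
        for thr in (1.5,1.45,1.4,1.35):
            m=((im[...,2]/(im[...,1]+1)>thr)&(im[...,2]<150)).astype(np.uint8)
            z=np.zeros_like(m);z[p[1]-24:p[1]+25,p[0]-24:p[0]+25]=m[p[1]-24:p[1]+25,p[0]-24:p[0]+25]
            cs,_=cv2.findContours(z,cv2.RETR_EXTERNAL,cv2.CHAIN_APPROX_NONE);k=max(cs,key=cv2.contourArea)
            k=cv2.convexHull(k)
            o=np.zeros_like(z);cv2.fillPoly(o,[k],1);ys,xs=np.nonzero(o);cen=np.array([xs.mean(),ys.mean()])+.5
            q=np.array([*g,np.radians(31) if 's'==n[0] else 0])
            for _ in range(6):
                cc,a=mo(model(c,n,q));q[:2]+=(at(c,cen,.006)-at(c,cc,.006))[:2]
            print(thr,o.sum(),round(a),np.round(q[:2],4))
    row=[]
    for c,s in(('top',5),('scene',4)):
        p=proj(c,[*g,zt])[0];im=I[c];x,y=np.int32(p)
        cr=cv2.resize(im[y-20:y+20,x-25:x+25],None,fx=8,fy=8,interpolation=cv2.INTER_NEAREST)
        cv2.drawMarker(cr,tuple(int(v) for v in ((p-[x-25,y-20])*8+4)),(0,255,0),0,12,1)
        row.append(cr)
    cv2.imwrite(f'pics/tip_{n}.png',np.hstack(row))
a=np.vstack([cv2.imread(f'pics/tip_{n}.png') for n in('round_stand','square_stand')]);cv2.imwrite('pics/tips.png',cv2.resize(a,(750,600)))
```

```text
round_stand top base px [16. 46. 81.] [26. 48. 85.] wood [ 87. 136. 166.]
1.5 520 550 [0.4719 0.1765]
1.45 523 550 [0.4719 0.1765]
1.4 525 550 [0.472  0.1764]
1.35 538 550 [0.4726 0.1768]
round_stand scene base px [27. 39. 59.] [27. 39. 64.] wood [ 99. 139. 164.]
1.5 544 651 [0.473  0.1744]
1.45 562 650 [0.4727 0.174 ]
1.4 572 651 [0.4727 0.1743]
1.35 580 650 [0.4726 0.1746]
square_stand top base px [19. 48. 91.] [16. 42. 79.] wood [ 93. 146. 176.]
1.5 617 625 [ 0.4778 -0.1933]
1.45 622 625 [ 0.4777 -0.193 ]
1.4 631 625 [ 0.4782 -0.193 ]
1.35 636 625 [ 0.4782 -0.1933]
square_stand scene base px [28. 39. 66.] [25. 40. 67.] wood [ 95. 134. 158.]
1.5 712 810 [ 0.4791 -0.195 ]
1.45 728 810 [ 0.4789 -0.1949]
1.4 744 809 [ 0.4783 -0.1947]
1.35 757 809 [ 0.4783 -0.1948]
```

View pics/tips.png

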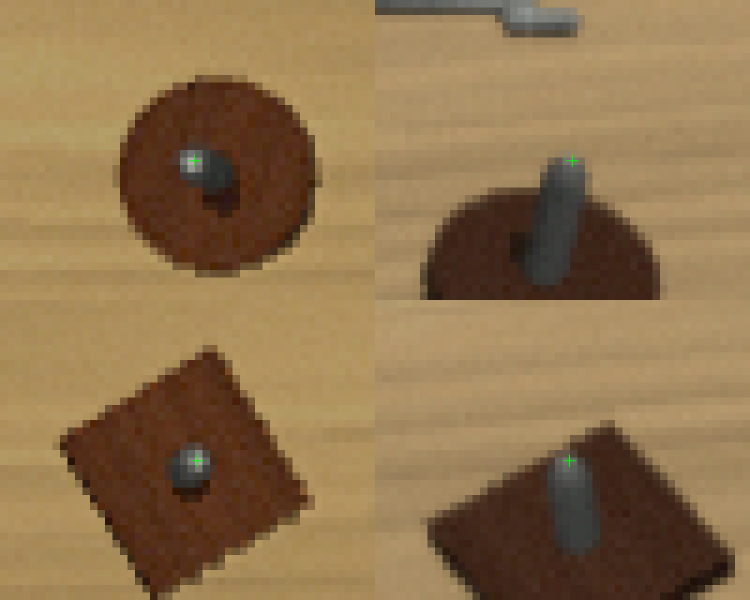

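Predicted tips (green) sit on the actual shaft tips in both cameras. Measurements stand: round (.4725,.1755), square (.478,-.194). Moving.

>>> carry_out(
  commands=[
    [[0,0,0.6],0.82,0.85],
    [[0,0,0.6],0.82,0.85],
    [[0,0,0.6],0.82,0.85],
  ],
  squeeze=40,
)

```text
t: 1.52
eef_pos: [0.3014, -0.6594, 0.2049]
tool_rot: [0.0, 1.0, -0.003, 0.0]
wrist_force: [0.7, -0.2, -0.7]
width: 0.0728
finger_force: 0.0
```

>>> carry_out(
  commands=[
    [[0.69,-1,0],0,0.85],
    [[0.69,-1,0],0,0.85],
    [[0.69,-1,0],0,0.85],
    [[0.69,-1,0],0,0.85],
    [[0.69,-1,0],0,0.85],
  ],
)

```text
t: 2.15
eef_pos: [0.3884, -0.5337, 0.2054]
tool_rot: [0.0, 1.0, -0.0, 0.0]
wrist_force: [-0.4, -0.2, -0.4]
width: 0.0726
finger_force: 0.0
```

>>> carry_out(
  commands=[
    [[0.69,-1,0],0,0.85],
    [[0.69,-1,0],0,0.85],
    [[0.69,-1,0],0,0.85],
    [[0.69,-1,0],0,0.85],
    [[0.69,-1,0],0,0.85],
  ],
)

```text
t: 2.78
eef_pos: [0.4747, -0.4087, 0.2054]
tool_rot: [0.0, 1.0, -0.0, 0.0]
wrist_force: [0.1, 0.1, -0.3]
width: 0.0726
finger_force: 0.0
```

>>> carry_out(
  commands=[
    [[0.69,-1,0],0,0.85],
    [[0.69,-1,0],0,0.85],
    [[0.69,-1,0],0,0.85],
    [[0.69,-1,0],0,0.85],
    [[0.69,-1,0],0,0.85],
  ],
)

```text
t: 3.4
eef_pos: [0.561, -0.2837, 0.2054]
tool_rot: [0.0, 1.0, -0.0, 0.0]
wrist_force: [0.2, -0.3, 0.1]
width: 0.0726
finger_force: 0.0
```

>>> carry_out(
  commands=[
    [[0.66,-0.98,1],0,0.85],
    [[0.66,-0.98,1],0,0.85],
    [[0.66,-0.98,1],0,0.85],
    [[0.66,-0.97,1],0,0.85],
    [[0,0,1],0,0.85],
  ],
)

```text
t: 4.03
eef_pos: [0.6284, -0.1835, 0.0794]
tool_rot: [-0.001, 1.0, 0.002, 0.001]
wrist_force: [-0.7, -0.2, 0.3]
width: 0.0724
finger_force: 0.0
```

>>> carry_out(
  commands=[
    [[0,0,1],0,0.85],
    [[0,0,0.8],0,0.85],
    [[0,0,0.3],0,0.85],
    [[0,0,0],0,0.7],
    [[0,0,0],0,0.66],
  ],
)

```text
t: 4.65
eef_pos: [0.6269, -0.187, 0.0286]
tool_rot: [0.0, 1.0, -0.0, 0.001]
wrist_force: [-0.4, -0.1, 0.8]
width: 0.0563
finger_force: 0.0
```

Run:
```python
from h import *
im=ctrl.get_image('scene');print(ctrl.tips_ahead,ctrl.sense()['eef_pos'])
x,y=map(int,proj('scene',[.627,-.186,.02])[0])
cv2.imwrite('pics/p1.png',cv2.resize(im[y-60:y+40,x-65:x+65],None,fx=6,fy=6,interpolation=cv2.INTER_CUBIC))
```

```text
0.019 [ 0.62693873 -0.18703708  0.02868481]
```

View pics/p1.png

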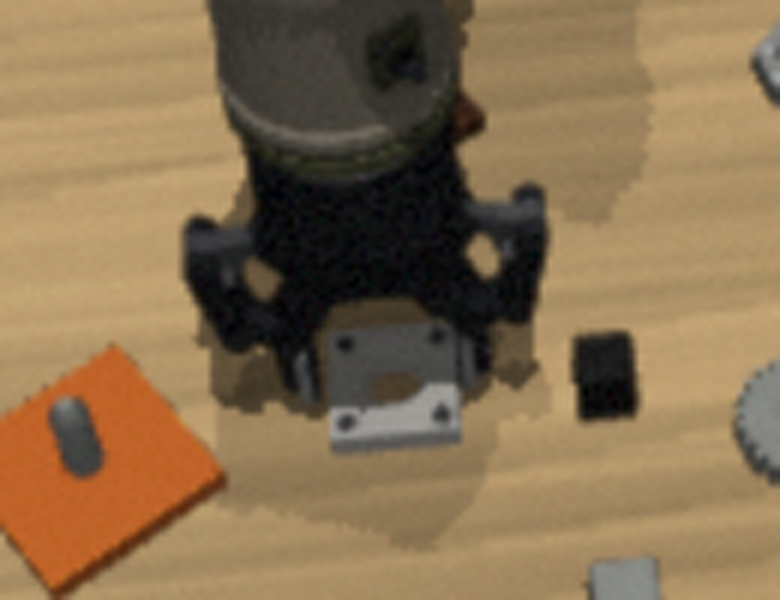

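The plate lies centred between the open fingers (crop pixels 330–460). Lowering a little more and closing.

>>> carry_out(
  commands=[
    [[0,0,0.26],0,0.66],
    [[0,0,0],0,0.55],
    [[0,0,0],0,0.5],
    [[0,0,0],0,0.5],
  ],
)

```text
t: 5.2
eef_pos: [0.6265, -0.1868, 0.0213]
tool_rot: [0.0, 1.0, -0.0, 0.0]
wrist_force: [0.2, -0.6, 1.5]
width: 0.0507
finger_force: 41.9
```

>>> carry_out(
  commands=[
    [[0,0,-0.4],0,0.45],
    [[0,0,-1],0,0.45],
    [[0,0,-1],0,0.45],
  ],
)

```text
t: 5.58
eef_pos: [0.6261, -0.1868, 0.0821]
tool_rot: [-0.0, 1.0, -0.0, -0.0]
wrist_force: [0.7, 0.1, -1.9]
width: 0.0506
finger_force: 42.0
```

Run:
```python
from h import *
im=ctrl.get_image('scene');s=ctrl.sense();p=s['eef_pos'];print(p,s['width'],s['finger_force'])
x,y=map(int,proj('scene',p)[0])
cv2.imwrite('pics/p2.png',cv2.resize(im[y-50:y+50,x-65:x+65],None,fx=6,fy=6,interpolation=cv2.INTER_CUBIC))
```

```text
[ 0.62758497 -0.18728938  0.08546199] 0.0505960505062664 42.02882945537567
```

View pics/p2.png

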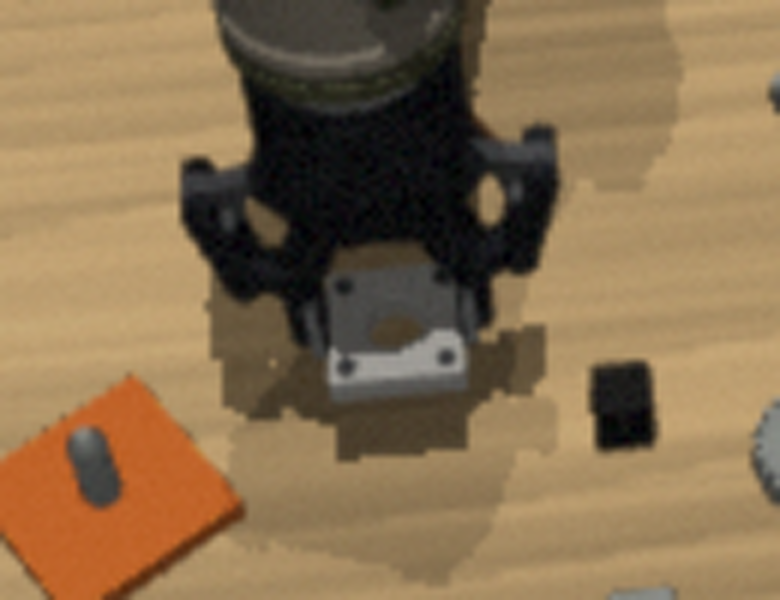

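The plate is held level, so I carry it to the round stand.

>>> carry_out(
  commands=[
    [[-0.41,-0.97,-0.25],0,0.45],
    [[-0.41,-0.97,-0.25],0,0.45],
    [[-0.41,-0.97,-0.25],0,0.45],
    [[-0.41,-0.97,-0.25],0,0.45],
    [[-0.41,-0.97,-0.25],0,0.45],
  ],
)

```text
t: 6.25
eef_pos: [0.5748, -0.0647, 0.1129]
tool_rot: [-0.0, 1.0, -0.0, 0.0]
wrist_force: [0.3, -0.0, -1.3]
width: 0.0509
finger_force: 42.0
```

>>> carry_out(
  commands=[
    [[-0.41,-0.97,0],0,0.45],
    [[-0.41,-0.97,0],0,0.45],
    [[-0.41,-0.97,0],0,0.45],
    [[-0.41,-0.97,0],0,0.45],
    [[-0.41,-0.97,0],0,0.45],
  ],
)

```text
t: 6.88
eef_pos: [0.5237, 0.0565, 0.1128]
tool_rot: [-0.0, 1.0, -0.0, 0.0]
wrist_force: [0.3, 0.7, -1.5]
width: 0.0506
finger_force: 42.0
```

>>> carry_out(
  commands=[
    [[-0.41,-0.97,0],0,0.45],
    [[-0.41,-0.97,0],0,0.45],
    [[-0.41,-0.97,0],0,0.45],
    [[-0.41,-0.97,0],0,0.45],
    [[0,0,0],0,0.45],
  ],
)

```text
t: 7.5
eef_pos: [0.4823, 0.1548, 0.1126]
tool_rot: [-0.0, 1.0, 0.001, -0.0]
wrist_force: [-0.0, -0.6, -0.7]
width: 0.0505
finger_force: 42.0
```

Run:
```python
from h import *
s=ctrl.sense();p=np.array(s['eef_pos']);d=np.array([.4725,.1755])-p[:2];print(p,'cmd tx,ty',d[0]/.025,-d[1]/.025)
```

```text
[0.4823229  0.15477665 0.11263368] cmd tx,ty -0.3929158138659328 -0.8289341481501133
```

>>> carry_out(
  commands=[
    [[-0.39,-0.83,0],0,0.45],
    [[0,0,0.7],0,0.45],
    [[0,0,0.7],0,0.45],
    [[0,0,0],0,0.45],
  ],
)

```text
t: 8.0
eef_pos: [0.4731, 0.173, 0.0768]
tool_rot: [0.0, 1.0, -0.001, -0.001]
wrist_force: [-0.8, 2.2, -2.1]
width: 0.0504
finger_force: 41.9
```

Run:
```python
from h import *
s=ctrl.sense();p=np.array(s['eef_pos']);print(p,s['wrist_force'])
im=ctrl.get_image('scene');x,y=map(int,proj('scene',p)[0])
a=cv2.resize(im[y-40:y+60,x-50:x+50],None,fx=4,fy=4,interpolation=cv2.INTER_CUBIC)
cv2.imwrite('pics/p3.png',a)
```

```text
[0.47309507 0.17295072 0.07682797] [-0.82825888  2.20692216 -2.07397194]
```

View pics/p3.png

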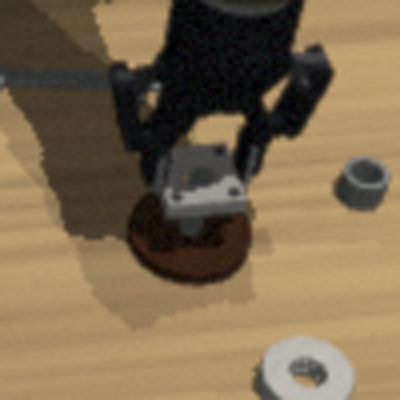

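The shaft has entered the bore (seen below the plate at crop (190,225)). Lowering on.

>>> carry_out(
  commands=[
    [[0,0,0.6],0,0.45],
    [[0,0,0.5],0,0.45],
    [[0,0,0.3],0,0.45],
    [[0,0,0.2],0,0.45],
    [[0,0,0],0,0.45],
  ],
)

```text
t: 8.68
eef_pos: [0.4733, 0.1733, 0.0371]
tool_rot: [0.0, 1.0, -0.0, -0.0]
wrist_force: [0.4, 0.1, -0.5]
width: 0.0505
finger_force: 42.1
```

>>> carry_out(
  commands=[
    [[0,-0.08,0.13],0,0.45],
    [[0,0,0],0,0.45],
  ],
)

```text
t: 8.93
eef_pos: [0.4734, 0.1758, 0.0343]
tool_rot: [-0.0, 1.0, -0.0, 0.0]
wrist_force: [0.4, 0.6, -0.4]
width: 0.0505
finger_force: 42.1
```

>>> carry_out(
  commands=[
    [[0,0,0],0,0.7],
    [[0,0,0],0,0.85],
    [[0,0,-0.6],0,0.85],
    [[0,0,-1],0,0.85],
    [[0,0,-1],0,0.85],
  ],
)

```text
t: 9.55
eef_pos: [0.4733, 0.1754, 0.1008]
tool_rot: [-0.0, 1.0, -0.0, 0.0]
wrist_force: [0.9, 0.1, 0.0]
width: 0.0725
finger_force: 0.0
```

>>> carry_out(
  commands=[
    [[0,0,-1],0,0.85],
    [[0.95,0.99,0],0,0.85],
    [[0.95,0.99,0],0,0.85],
    [[0.95,0.99,0],0,0.85],
    [[0.95,0.99,0],0,0.85],
  ],
)

```text
t: 10.18
eef_pos: [0.569, 0.0756, 0.1255]
tool_rot: [-0.0, 1.0, -0.0, 0.0]
wrist_force: [-0.1, 1.6, -0.3]
width: 0.0726
finger_force: 0.0
```

>>> carry_out(
  commands=[
    [[0.95,0.99,0],0,0.85],
    [[0.95,0.99,0],0,0.85],
    [[0.95,0.99,0],0,0.85],
    [[0.95,0.99,0],0,0.85],
    [[0,0,0],0,0.85],
  ],
)

```text
t: 10.8
eef_pos: [0.6645, -0.0255, 0.1254]
tool_rot: [0.001, 1.0, -0.002, 0.001]
wrist_force: [-0.3, 1.6, -0.6]
width: 0.0723
finger_force: 0.0
```

Run:
```python
from fit import *
s=ctrl.sense();print(s['eef_pos'],s['width'])
for c in('top','scene'):
    im=ctrl.get_image(c)
    r=fit(im,c,'plate',(.4725,.1755),.012);print(c,r)
    if c=='scene':
        x,y=map(int,proj(c,(.4725,.1755,.03))[0]);cv2.imwrite('pics/p4.png',cv2.resize(im[y-30:y+30,x-40:x+40],None,fx=6,fy=6,interpolation=cv2.INTER_CUBIC))
```

```text
[ 0.66454385 -0.02554744  0.12543322] 0.07225641231486582
top (array([0.47221877, 0.1741174 ]), np.uint64(2700), 279.8300476074219, (np.int64(2), 90))
scene (array([0.47108941, 0.17562305]), np.uint64(391), 352.2578430175781, (np.int64(2), 90))
```

View pics/p4.png

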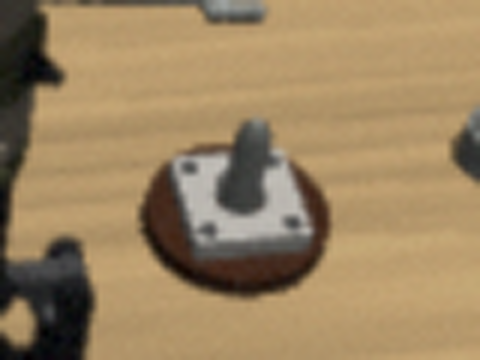

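The plate is flat on the base around the shaft at crop (243,200). Next is the gear.

>>> carry_out(
  commands=[
    [[0,0,1],0,0.85],
    [[0,0,1],0,0.85],
    [[0,0,1],0,0.85],
    [[0,0,0.7],0,0.85],
    [[0,0,0],0,0.85],
  ],
)

```text
t: 11.52
eef_pos: [0.6622, -0.0218, 0.0309]
tool_rot: [-0.0, 1.0, 0.0, -0.001]
wrist_force: [-0.6, 0.2, 0.4]
width: 0.0724
finger_force: 0.0
```

>>> carry_out(
  commands=[
    [[0,0,0.38],0,0.85],
    [[0,0,0],0,0.62],
    [[0,0,0],0,0.5],
    [[0,0,0],0,0.5],
    [[0,0,0],0,0.5],
  ],
)

```text
t: 12.15
eef_pos: [0.6632, -0.0224, 0.0228]
tool_rot: [-0.0, 1.0, -0.0, 0.0]
wrist_force: [-2.1, 1.0, 6.8]
width: 0.0554
finger_force: 42.5
```

>>> carry_out(
  commands=[
    [[0,0,-0.5],0,0.45],
    [[0,0,-1],0,0.45],
    [[0,0,-1],0,0.45],
    [[0,0,-1],0,0.45],
    [[0,0,0],0,0.45],
  ],
)

```text
t: 12.78
eef_pos: [0.6646, -0.0228, 0.1121]
tool_rot: [0.0, 1.0, -0.0, 0.002]
wrist_force: [1.0, 0.1, -0.8]
width: 0.0555
finger_force: 42.8
```

>>> carry_out(
  commands=[
    [[-0.95,-0.99,0],0,0.45],
    [[-0.95,-0.99,0],0,0.45],
    [[-0.95,-0.99,0],0,0.45],
    [[-0.95,-0.99,0],0,0.45],
    [[-0.95,-0.99,0],0,0.45],
  ],
)

```text
t: 13.4
eef_pos: [0.5435, 0.1019, 0.109]
tool_rot: [0.0, 1.0, -0.0, -0.0]
wrist_force: [-0.2, -0.2, -1.5]
width: 0.0551
finger_force: 42.9
```

>>> carry_out(
  commands=[
    [[-0.95,-0.99,0],0,0.45],
    [[-0.95,-0.99,0],0,0.45],
    [[-0.95,-0.99,0],0,0.45],
    [[0,0,0],0,0.45],
    [[0,0,0],0,0.45],
  ],
)

```text
t: 14.02
eef_pos: [0.4737, 0.1753, 0.1095]
tool_rot: [0.0, 1.0, -0.0, 0.0]
wrist_force: [0.1, -1.1, -2.3]
width: 0.0553
finger_force: 42.9
```

Run:
```python
from fit import *
s=ctrl.sense();p=np.array(s['eef_pos']);print(p,s['width'],s['wrist_force'])
im=ctrl.get_image('scene');x,y=map(int,proj('scene',p)[0])
cv2.imwrite('pics/p5.png',cv2.resize(im[y-40:y+60,x-60:x+60],None,fx=5,fy=5,interpolation=cv2.INTER_CUBIC))
```

```text
[0.47368319 0.17526857 0.10945292] 0.055263441789440516 [ 0.09236941 -1.12280279 -2.25704946]
```

View pics/p5.png

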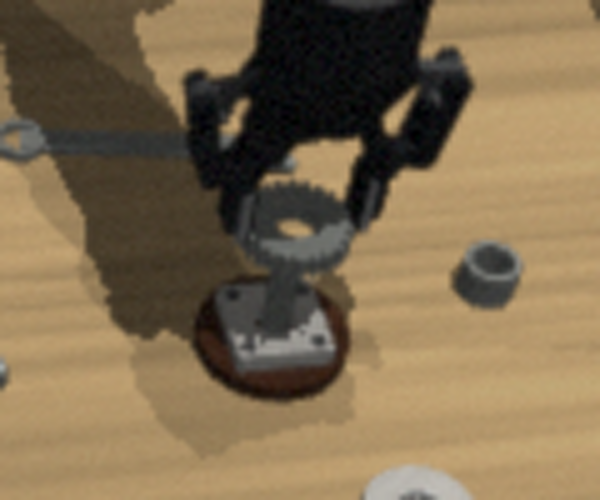

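The gear is held level right above the shaft (crop (285,270)). Lowering.

>>> carry_out(
  commands=[
    [[-0.03,0,0.6],0,0.45],
    [[0,0,0.6],0,0.45],
    [[0,0,0.5],0,0.45],
    [[0,0,0.4],0,0.45],
    [[0,0,0],0,0.45],
  ],
)

```text
t: 14.7
eef_pos: [0.4722, 0.1752, 0.0563]
tool_rot: [0.0, 1.0, -0.0, -0.001]
wrist_force: [0.2, -0.2, -2.0]
width: 0.0552
finger_force: 42.9
```

>>> carry_out(
  commands=[
    [[0,0,0.2],0,0.45],
    [[0,0,0.1],0,0.45],
    [[0,0,0],0,0.45],
  ],
)

```text
t: 15.08
eef_pos: [0.4726, 0.1756, 0.0498]
tool_rot: [-0.0, 1.0, -0.0, 0.0]
wrist_force: [-0.9, 0.3, -1.7]
width: 0.0553
finger_force: 42.9
```

>>> carry_out(
  commands=[
    [[0,0,0.09],0,0.45],
    [[0,0,0],0,0.45],
    [[0,0,0],0,0.7],
    [[0,0,0],0,0.85],
    [[0,0,0],0,0.85],
  ],
)

```text
t: 15.7
eef_pos: [0.4727, 0.1755, 0.0476]
tool_rot: [-0.0, 1.0, -0.0, 0.0]
wrist_force: [1.1, -0.7, 0.0]
width: 0.0728
finger_force: 0.0
```

>>> carry_out(
  commands=[
    [[0,0,-0.6],0,0.85],
    [[0,0,-1],0,0.85],
    [[0,0,-1],0,0.85],
    [[0,0,-0.6],0,0.85],
    [[-0.2,-1,0],0,0.7],
  ],
)

```text
t: 16.32
eef_pos: [0.4685, 0.1994, 0.1293]
tool_rot: [-0.0, 1.0, -0.002, 0.001]
wrist_force: [0.3, -0.3, -0.2]
width: 0.0602
finger_force: 0.0
```

>>> carry_out(
  commands=[
    [[-0.2,-1,0],0,0.7],
    [[-0.2,-1,0],0,0.7],
    [[-0.2,-1,0],0,0.7],
    [[-0.2,-1,0],0,0.7],
    [[-0.04,-0.18,0],0,0.7],
  ],
)

```text
t: 16.95
eef_pos: [0.4461, 0.3067, 0.1277]
tool_rot: [-0.0, 1.0, 0.001, -0.0]
wrist_force: [-0.2, -0.2, 0.1]
width: 0.0597
finger_force: 0.0
```

Run:
```python
from fit import *
s=ctrl.sense();p=np.array(s['eef_pos']);print(p,s['width'],s['wrist_force'])
a=[]
for c in('top','scene'):
    im=ctrl.get_image(c)
    print(fit(im,c,'gear',(.4725,.1755),.024))
    x,y=map(int,proj(c,(.4725,.1755,.03))[0]);a.append(cv2.resize(im[y-30:y+30,x-30:x+30],None,fx=6,fy=6,interpolation=cv2.INTER_CUBIC))
cv2.imwrite('pics/p6.png',np.hstack(a))
```

```text
[0.44608227 0.30673322 0.1276821 ] 0.059673133817052075 [-0.1625888  -0.19230864  0.05979931]
(array([0.4733742 , 0.17453416]), np.uint64(311), 268.989990234375, None)
(array([0.47938216, 0.17187279]), np.uint64(441), 342.9266662597656, None)
```

View pics/p6.png

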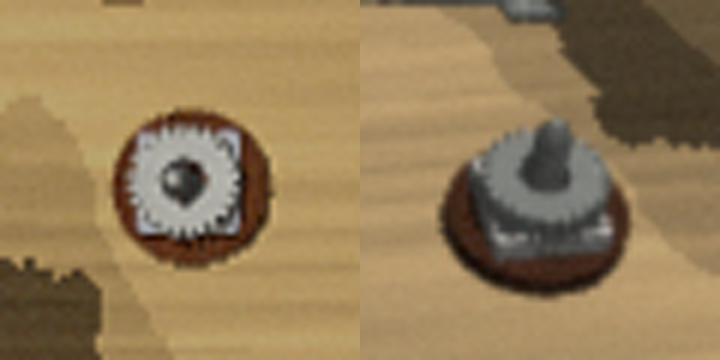

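The gear sits flat on the plate around the shaft in both views. Next is the tube.

>>> carry_out(
  commands=[
    [[0,0,1],0,0.7],
    [[0,0,1],0,0.7],
    [[0,0,1],0,0.7],
    [[0,0,0.7],0,0.7],
    [[0,0,0],0,0.7],
  ],
)

```text
t: 17.68
eef_pos: [0.4465, 0.3038, 0.0341]
tool_rot: [0.001, 1.0, -0.001, -0.001]
wrist_force: [-0.3, 0.2, 0.2]
width: 0.0597
finger_force: 0.0
```

>>> carry_out(
  commands=[
    [[0,0,0.36],0,0.7],
    [[0,0,0],0,0.5],
    [[0,0,0],0,0.3],
    [[0,0,0],0,0.25],
    [[0,0,0],0,0.25],
  ],
)

```text
t: 18.3
eef_pos: [0.4468, 0.3051, 0.0266]
tool_rot: [-0.0, 1.0, -0.0, 0.0]
wrist_force: [-1.5, -0.6, 6.7]
width: 0.0305
finger_force: 39.7
```

>>> carry_out(
  commands=[
    [[0,0,-0.6],0,0.25],
    [[0,0,-1],0,0.25],
    [[0,0,-1],0,0.25],
    [[0,0,-0.9],0,0.25],
    [[0,0,0],0,0.25],
  ],
)

```text
t: 18.92
eef_pos: [0.4473, 0.3057, 0.1155]
tool_rot: [-0.001, 1.0, -0.0, 0.001]
wrist_force: [0.6, -0.7, -1.7]
width: 0.0305
finger_force: 39.9
```

>>> carry_out(
  commands=[
    [[0.2,1,0],0,0.25],
    [[0.2,1,0],0,0.25],
    [[0.2,1,0],0,0.25],
    [[0.2,1,0],0,0.25],
    [[0.2,1,0],0,0.25],
  ],
)

```text
t: 19.55
eef_pos: [0.4714, 0.1792, 0.113]
tool_rot: [0.0, 1.0, -0.0, -0.0]
wrist_force: [-0.1, -0.4, -0.8]
width: 0.0307
finger_force: 39.9
```

>>> carry_out(
  commands=[
    [[0.03,0.18,0],0,0.25],
    [[0,0,0],0,0.25],
    [[0,0,0],0,0.25],
  ],
)

```text
t: 19.92
eef_pos: [0.4721, 0.1767, 0.1133]
tool_rot: [-0.0, 1.0, 0.0, -0.0]
wrist_force: [0.8, -0.0, -1.5]
width: 0.0307
finger_force: 39.9
```

Run:
```python
from fit import *
s=ctrl.sense();p=np.array(s['eef_pos']);print(p,s['width'],s['wrist_force'])
a=[]
for c,w in(('top',25),('scene',35)):
    im=ctrl.get_image(c);x,y=map(int,proj(c,(.4725,.1755,.07))[0]);cr=cv2.resize(im[y-w:y+w,x-w:x+w],(390,390),interpolation=cv2.INTER_CUBIC)
    for q in ((.4725,.1755,.07),(*p[:2],p[2]-.0264),(*p[:2],p[2]-.0024)):
        cv2.drawMarker(cr,tuple(int(v) for v in (proj(c,q)[0]-[x-w,y-w]+.5)*390/2/w),(0,255,0),0,10,1)
    a.append(cr)
cv2.imwrite('pics/p7.png',np.hstack(a))
```

```text
[0.47213722 0.17667964 0.11331634] 0.030747742551774874 [ 0.77904848 -0.04088909 -1.45164054]
```

View pics/p7.png

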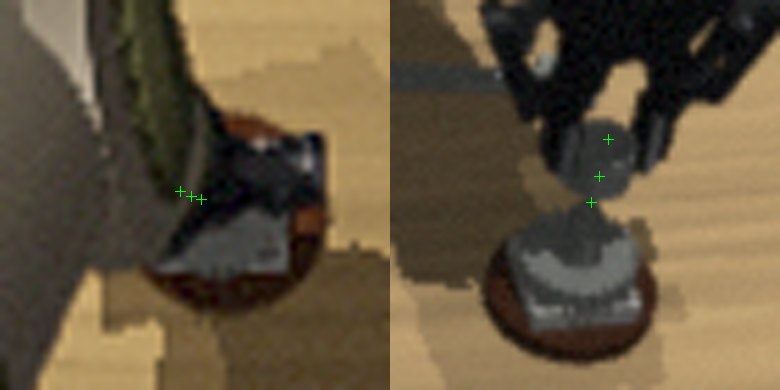

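The tube hangs upright in the fingers, its axis (green marks) in line with the shaft tip. Lowering in steps.

>>> carry_out(
  commands=[
    [[0,0.03,0.5],0,0.25],
    [[0,0,0.4],0,0.25],
    [[0,0,0],0,0.25],
  ],
)

```text
t: 20.4
eef_pos: [0.4718, 0.1746, 0.0899]
tool_rot: [0.0, 1.0, -0.0, -0.001]
wrist_force: [0.3, 0.1, -0.7]
width: 0.0308
finger_force: 39.9
```

>>> carry_out(
  commands=[
    [[0,0,0.4],0,0.25],
    [[0,0,0.4],0,0.25],
    [[0,0,0.1],0,0.25],
    [[0,0,0],0,0.25],
  ],
)

```text
t: 20.9
eef_pos: [0.4723, 0.1747, 0.0682]
tool_rot: [0.0, 1.0, -0.0, -0.0]
wrist_force: [0.5, -0.8, -1.2]
width: 0.0303
finger_force: 39.9
```

>>> carry_out(
  commands=[
    [[0,0,0.12],0,0.25],
    [[0,0,0],0,0.25],
    [[0,0,0],0,0.5],
    [[0,0,0],0,0.7],
    [[0,0,-0.6],0,0.7],
  ],
)

```text
t: 21.52
eef_pos: [0.4719, 0.1746, 0.0804]
tool_rot: [0.0, 1.0, -0.0, -0.001]
wrist_force: [0.4, -0.0, -0.3]
width: 0.0597
finger_force: 0.0
```

>>> carry_out(
  commands=[
    [[0,0,-1],0,0.85],
    [[0,0,-1],0,0.85],
    [[0.89,-0.27,0],0,0.9],
    [[0.89,-0.27,0],0,0.9],
    [[0.89,-0.27,0],0,0.9],
  ],
)

```text
t: 22.15
eef_pos: [0.5398, 0.1953, 0.1319]
tool_rot: [-0.0, 1.0, -0.0, 0.0]
wrist_force: [0.3, 0.9, -0.4]
width: 0.077
finger_force: 0.0
```

>>> carry_out(
  commands=[
    [[0.89,-0.27,0],0,0.9],
    [[0.89,-0.27,0],0,0.9],
    [[0.89,-0.27,0],0,0.9],
    [[0,0,0],0,0.9],
    [[0,0,0],0,0.9],
  ],
)

```text
t: 22.78
eef_pos: [0.6049, 0.2149, 0.1309]
tool_rot: [0.0, 1.0, -0.0, -0.0]
wrist_force: [-0.1, -0.0, -0.1]
width: 0.0768
finger_force: 0.0
```

Run:
```python
from fit import *
s=ctrl.sense();p=np.array(s['eef_pos']);print(p,s['width'],s['wrist_force'])
a=[]
for c in('top','scene'):
    im=ctrl.get_image(c)
    x,y=map(int,proj(c,(.4725,.1755,.05))[0]);a.append(cv2.resize(im[y-25:y+25,x-30:x+30],None,fx=6,fy=6,interpolation=cv2.INTER_CUBIC))
cv2.imwrite('pics/p8.png',np.hstack(a))
```

```text
[0.60492232 0.21485218 0.13089745] 0.07678650284767198 [-0.07529139 -0.03081179 -0.0966703 ]
```

View pics/p8.png

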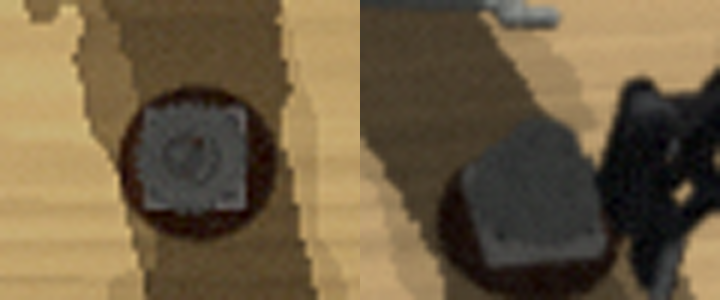

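The tube is on, concentric with the shaft (shadowed, top view (190,153)). Next is the pulley.

>>> carry_out(
  commands=[
    [[0.04,-0.04,1],0,0.9],
    [[0,0,1],0,0.9],
    [[0,0,1],0,0.9],
    [[0,0,0.8],0,0.9],
    [[0,0,0],0,0.9],
  ],
)

```text
t: 23.5
eef_pos: [0.6058, 0.2158, 0.0343]
tool_rot: [0.0, 1.0, -0.0, -0.001]
wrist_force: [0.5, 0.5, 0.1]
width: 0.0767
finger_force: 0.0
```

>>> carry_out(
  commands=[
    [[0,0,0.4],0,0.9],
    [[0,0,0],0,0.65],
    [[0,0,0],0,0.5],
    [[0,0,0],0,0.5],
    [[0,0,0],0,0.5],
  ],
)

```text
t: 24.12
eef_pos: [0.6069, 0.2163, 0.0263]
tool_rot: [-0.0, 1.0, -0.0, 0.0]
wrist_force: [-1.9, -0.7, 6.1]
width: 0.0558
finger_force: 41.9
```

>>> carry_out(
  commands=[
    [[0,0,-0.6],0,0.5],
    [[0,0,-1],0,0.5],
    [[0,0,-1],0,0.5],
    [[0,0,-0.6],0,0.5],
    [[0,0,0],0,0.5],
  ],
)

```text
t: 24.75
eef_pos: [0.6075, 0.2165, 0.1069]
tool_rot: [-0.0, 1.0, -0.0, 0.001]
wrist_force: [-0.5, -0.1, -0.8]
width: 0.056
finger_force: 42.7
```

>>> carry_out(
  commands=[
    [[-0.3,0.96,0],0,0.5],
    [[-0.3,0.96,0],0,0.5],
    [[-0.3,0.96,0],0,0.5],
    [[-0.3,0.96,0],0,0.5],
    [[-0.3,0.96,0],0,0.5],
  ],
)

```text
t: 25.38
eef_pos: [0.5685, 0.0938, 0.1053]
tool_rot: [0.0, 1.0, -0.001, -0.0]
wrist_force: [1.1, -0.3, -0.7]
width: 0.0554
finger_force: 42.7
```

>>> carry_out(
  commands=[
    [[-0.3,0.96,0],0,0.5],
    [[-0.3,0.96,0],0,0.5],
    [[-0.3,0.96,0],0,0.5],
    [[-0.3,0.96,0],0,0.5],
    [[-0.3,0.96,0],0,0.5],
  ],
)

```text
t: 26.0
eef_pos: [0.5306, -0.026, 0.1054]
tool_rot: [0.0, 1.0, -0.001, -0.0]
wrist_force: [0.2, 0.9, -0.5]
width: 0.0557
finger_force: 42.7
```

>>> carry_out(
  commands=[
    [[-0.3,0.96,0],0,0.5],
    [[-0.3,0.96,0],0,0.5],
    [[-0.3,0.96,0],0,0.5],
    [[-0.3,0.96,0],0,0.5],
    [[-0.3,0.96,0],0,0.5],
  ],
)

```text
t: 26.62
eef_pos: [0.4928, -0.1457, 0.1054]
tool_rot: [0.0, 1.0, -0.001, -0.0]
wrist_force: [0.4, 0.3, -1.6]
width: 0.0557
finger_force: 42.7
```

>>> carry_out(
  commands=[
    [[-0.3,0.96,0],0,0.5],
    [[-0.3,0.96,0],0,0.5],
    [[0,0,0],0,0.5],
    [[0,0,0],0,0.5],
  ],
)

```text
t: 27.12
eef_pos: [0.4787, -0.1918, 0.1054]
tool_rot: [-0.0, 1.0, -0.001, -0.0]
wrist_force: [0.0, -0.2, -0.4]
width: 0.056
finger_force: 42.7
```

>>> carry_out(
  commands=[
    [[-0.02,0.09,0.5],0,0.5],
    [[0,0,0.6],0,0.5],
    [[0,0,0.4],0,0.5],
    [[0,0,0],0,0.5],
  ],
)

```text
t: 27.62
eef_pos: [0.4781, -0.1935, 0.0668]
tool_rot: [-0.0, 1.0, -0.0, -0.001]
wrist_force: [-0.4, -0.3, -0.2]
width: 0.056
finger_force: 42.7
```

>>> carry_out(
  commands=[
    [[0,0,0.5],0,0.5],
    [[0,0,0.4],0,0.5],
    [[0,0,0.1],0,0.5],
    [[0,0,0],0,0.5],
    [[0,0,0],0,0.5],
  ],
)

```text
t: 28.25
eef_pos: [0.4788, -0.194, 0.0432]
tool_rot: [0.0, 1.0, -0.0, 0.0]
wrist_force: [-0.7, -0.8, -0.8]
width: 0.0559
finger_force: 42.7
```

>>> carry_out(
  commands=[
    [[-0.02,0,0.18],0,0.5],
    [[0,0,0],0,0.5],
    [[0,0,0],0,0.75],
    [[0,0,0],0,0.9],
    [[0,0,-0.6],0,0.9],
  ],
)

```text
t: 28.88
eef_pos: [0.4777, -0.1938, 0.0534]
tool_rot: [-0.0, 1.0, -0.0, -0.001]
wrist_force: [-0.2, 0.2, 1.4]
width: 0.0767
finger_force: 0.0
```

>>> carry_out(
  commands=[
    [[0,0,-1],0,0.9],
    [[0,0,-1],0,0.9],
    [[0,-1,0],0,0.75],
    [[0,-1,0],0,0.75],
    [[0,-1,0],0,0.75],
  ],
)

```text
t: 29.5
eef_pos: [0.4783, -0.1183, 0.1047]
tool_rot: [0.0, 1.0, -0.0, 0.001]
wrist_force: [1.4, 0.3, 0.0]
width: 0.0646
finger_force: 0.0
```

>>> carry_out(
  commands=[
    [[0,-1,0],0,0.75],
    [[0,-1,0],0,0.75],
    [[0,-1,0],0,0.75],
    [[0,-1,0],-0.95,0.75],
    [[0,0,0],-0.95,0.75],
  ],
)

```text
t: 30.12
eef_pos: [0.4785, -0.0168, 0.1045]
tool_rot: [-0.0, 0.986, 0.169, 0.0]
wrist_force: [-0.0, -0.3, 0.6]
width: 0.0642
finger_force: 0.0
```

Run:
```python
from fit import *
s=ctrl.sense();p=np.array(s['eef_pos']);print(p,s['width'],s['wrist_force'])
for c in('top','scene'):
    im=ctrl.get_image(c)
    for n,g,z in(('pulley',(.478,-.194),.012),('hex_collar',(.4775,.005),0)):print(c,n,fit(im,c,n,g,z))
```

```text
[ 0.47845948 -0.01678121  0.10446269] 0.06417680164810777 [-0.02430953 -0.29366842  0.62018901]
top pulley (array([ 0.47764844, -0.19376206]), np.uint64(278), 273.3473815917969, None)
top hex_collar (array([0.44892731, 0.00891775]), np.uint64(1567), 138.30294799804688, (np.int64(52), 60))
scene pulley (array([ 0.47649518, -0.19487848]), np.uint64(398), 396.5080261230469, None)
scene hex_collar (array([0.47701438, 0.00403958]), np.uint64(200), 199.230712890625, (np.int64(20), 60))
```

>>> carry_out(
  commands=[
    [[0.25,-0.83,0.6],0,0.75],
    [[0,0,1],0,0.75],
    [[0,0,1],0,0.75],
    [[0,0,0.3],0,0.75],
    [[0,0,0],0,0.75],
  ],
)

```text
t: 30.85
eef_pos: [0.4773, 0.0023, 0.0312]
tool_rot: [0.0, 0.987, 0.164, -0.0]
wrist_force: [-0.3, 0.2, -0.0]
width: 0.064
finger_force: 0.0
```

>>> carry_out(
  commands=[
    [[0,0,0.26],0,0.75],
    [[0,0,0],0,0.5],
    [[0,0,0],0,0.35],
    [[0,0,0],0,0.35],
    [[0,0,0],0,0.35],
  ],
)

```text
t: 31.48
eef_pos: [0.4775, 0.0027, 0.0251]
tool_rot: [0.0, 0.986, 0.165, 0.0]
wrist_force: [-0.2, 0.6, 7.4]
width: 0.0386
finger_force: 40.2
```

>>> carry_out(
  commands=[
    [[0,0,-0.6],0,0.35],
    [[0,0,-1],0,0.35],
    [[0,0,-1],0.95,0.35],
    [[0,0,-0.4],0.95,0.35],
    [[0,0,0],0,0.35],
  ],
)

```text
t: 32.1
eef_pos: [0.4779, 0.0029, 0.1009]
tool_rot: [-0.0, 1.0, 0.0, 0.001]
wrist_force: [-0.2, 0.4, -1.5]
width: 0.0387
finger_force: 40.9
```

>>> carry_out(
  commands=[
    [[0,0.98,0],0,0.35],
    [[0,0.98,0],0,0.35],
    [[0,0.98,0],0,0.35],
    [[0,0.98,0],0,0.35],
    [[0,0.98,0],0,0.35],
  ],
)

```text
t: 32.72
eef_pos: [0.4771, -0.1206, 0.0993]
tool_rot: [-0.0, 1.0, 0.002, -0.0]
wrist_force: [-0.5, -0.6, -0.8]
width: 0.0383
finger_force: 40.8
```

>>> carry_out(
  commands=[
    [[0,0.98,0],0,0.35],
    [[0,0.98,0],0,0.35],
    [[0,0.98,0],0,0.35],
    [[0,0,0],0,0.35],
    [[0,0,0],0,0.35],
  ],
)

```text
t: 33.35
eef_pos: [0.477, -0.1927, 0.0993]
tool_rot: [-0.0, 1.0, 0.001, -0.0]
wrist_force: [0.0, 0.5, -1.5]
width: 0.0386
finger_force: 40.8
```

>>> carry_out(
  commands=[
    [[0.02,0.05,0.5],0,0.35],
    [[0,0,0.4],0,0.35],
    [[0,0,0],0,0.35],
  ],
)

```text
t: 33.72
eef_pos: [0.4773, -0.1939, 0.0758]
tool_rot: [-0.0, 1.0, 0.0, -0.001]
wrist_force: [-0.4, -0.5, -0.5]
width: 0.0384
finger_force: 40.8
```

>>> carry_out(
  commands=[
    [[0,0,0.4],0,0.35],
    [[0,0,0.25],0,0.35],
    [[0,0,0],0,0.35],
    [[0,0,0],0,0.35],
  ],
)

```text
t: 34.22
eef_pos: [0.4778, -0.1946, 0.0608]
tool_rot: [0.0, 1.0, -0.0, -0.0]
wrist_force: [-0.7, 0.2, 0.7]
width: 0.0385
finger_force: 40.8
```

>>> carry_out(
  commands=[
    [[0,0,0.14],0,0.35],
    [[0,0,0],0,0.35],
    [[0,0,0],0,0.55],
    [[0,0,0],0,0.75],
    [[0,0,-0.5],0,0.75],
  ],
)

```text
t: 34.85
eef_pos: [0.4774, -0.1944, 0.0697]
tool_rot: [-0.0, 1.0, -0.0, -0.001]
wrist_force: [-0.5, -0.7, 0.1]
width: 0.0638
finger_force: 0.0
```

>>> carry_out(
  commands=[
    [[0,0,-1],0,0.75],
    [[0,0,-1],0,0.75],
    [[0,0,-1],0,0.75],
    [[0,0,-1],0,0.75],
    [[0.8,1,0],0,0.75],
  ],
)

```text
t: 35.48
eef_pos: [0.4978, -0.2185, 0.1726]
tool_rot: [-0.0, 1.0, 0.001, 0.001]
wrist_force: [0.9, 0.1, -0.3]
width: 0.064
finger_force: 0.0
```

>>> carry_out(
  commands=[
    [[0,1,0],0,0.75],
    [[0,1,0],0,0.75],
    [[0,1,0],0,0.75],
    [[0,1,0],0,0.75],
    [[0,1,0],0,0.75],
  ],
)

```text
t: 36.1
eef_pos: [0.4976, -0.3453, 0.1707]
tool_rot: [0.0, 1.0, -0.0, 0.0]
wrist_force: [0.6, 0.6, 0.1]
width: 0.0641
finger_force: 0.0
```

>>> carry_out(
  commands=[
    [[0,1,0],0,0.75],
    [[0,1,0],0,0.75],
    [[0,1,0],0,0.75],
    [[0,1,0],0,0.75],
    [[0,0,0],0,0.75],
  ],
)

```text
t: 36.72
eef_pos: [0.4969, -0.4473, 0.1698]
tool_rot: [0.001, 1.0, -0.002, -0.0]
wrist_force: [-0.8, 0.5, 0.4]
width: 0.0645
finger_force: 0.0
```

Run:
```python
from fit import *
print(ctrl.sense()['eef_pos'])
rows=[]
S=((.4725,.1755,.05),(.478,-.194,.04))
for g in S:
    a=[]
    for c in('top','scene'):
        im=ctrl.get_image(c);x,y=map(int,proj(c,g)[0])
        a.append(cv2.resize(im[y-20:y+20,x-25:x+25],(390,295),interpolation=cv2.INTER_CUBIC))
    rows.append(np.hstack(a))
cv2.imwrite('pics/fin.png',np.vstack(rows))
```

```text
[ 0.49690938 -0.44732328  0.16984637]
```

View pics/fin.png

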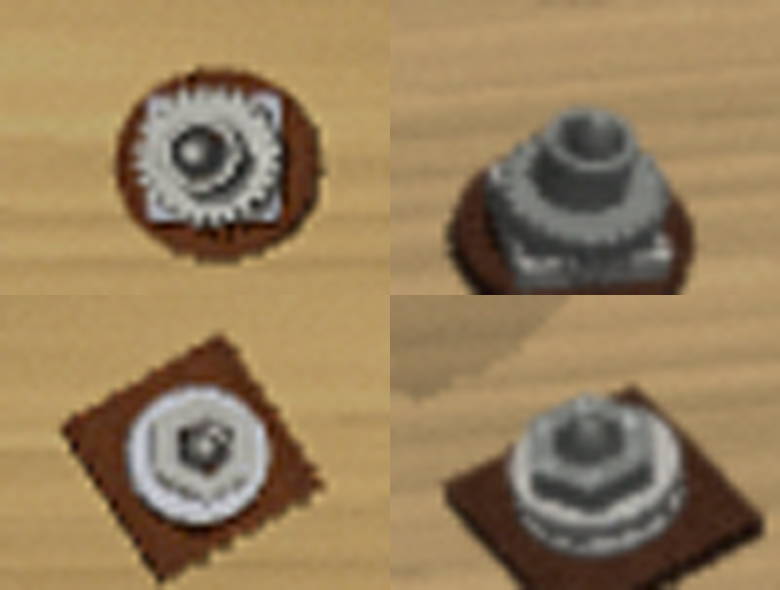

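Both stacks are complete, upright and flat: plate, gear and tube on the round base (top row), pulley and hex collar on the square base (bottom row). The gripper is clear.

```bash
python3 -c "
from plant import ctrl
print(ctrl.sign_off())"
```

```text
the job is handed in; nothing more can be done
None
```

I put all five parts on their shafts in the order asked and handed the job in at about 37 s of the 106 s limit; the final pictures show every part lying flat and let go.

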